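Slide a plug-in card into the test rack and lever it home

ROBOT

A 6-joint arm with a two-finger parallel gripper is mounted at the origin on a cart in front of the work surface, level with it; the furniture and walls round the work are solid. World frame = base frame: x ahead of the robot, y to its left, z up, the work surface at z = 0. Lengths are in mm, angles in rad, forces in N, time in s.
With the tool pointing down it reaches from about 350 to 875 mm from the base axis. Payload 4.2 kg.
Tool frame: the origin (TCP) lies midway between the tips of the shut fingers; the grasp point (between the pads) lies 19 mm behind it (arm.tcp_to_grasp is the distance from the TCP to the grasp point, in mm); z points along the fingers, y is the line along which they close (so a half turn about z gives the same grasp; the last joint's range is limited). The gripper opens to 85 mm and grips with 20 to 120 N. Pads are 22 mm wide; open, the fingers measure 114 mm over their backs; the gripper's body (76 mm by 85 mm) begins 54 mm behind the grasp point. The pads swing forward as they close: fully open they stand 13 mm farther back than shut.
Start: joints at [1.522, 0.385, 0.008, 0, -1.194, -0.259], TCP at [189.319, 595.615, 231.312] pointing down, gripper open.
Joint ranges: [-3.14, 3.14], [-1.21, 2.06], [-1.07, 1.41], [-3.16, 2.05], [-2.99, -0.16], [-3.1, 3.1]. Speed limits (rad/s): [2.79, 2.79, 3.14, 3.14, 3.14, 3.14].

INTERFACE

Orientations are given as a unit quaternion [x, y, z, w].
In Python, from bench import arm, imaging, job, models gives the robot as it stands.
- The arm moves only by the tool arm_command, never from a script. Its argument "rows" is a list of rows, each an object with "grip": the opening, from 0 (shut) to 1 (fully open); "linear": the shift along the tool's x, y, z in mm, a list of three; "rot": the turn, a rotation vector about the tool's x, y, z in rad, a list of three. In form: [{"grip": grip, "linear": [tx, ty, tz], "rot": [rx, ry, rz]}, ...]. A call has 1 to 10 rows; each row is the pose to reach, as a shift and turn from the pose commanded when the call began, along the tool's axes at that moment; what a row does not reach only later rows make up. A row lasts 1/8 s, in which the tool goes at most 62.5 mm and 10.7 degrees, less where a joint would pass 70% of its speed; a pose out of reach is approached as far as the arm can. A call with a gripper value outside its range is refused whole. The fingers move at their own pace and stop on an object; the grip force is fixed at half the most. Time passes only in rows, so rows that repeat a pose let the fingers close. It gives the time, the measured TCP pose, the force, the opening and the grip force at its end, in the units of the state.
- arm.read_state(): the state, without advancing time (a new reading comes with each control period).
- imaging.get_image(name): name is "side" or "top" or "wrist"; returns a dict with "frame" (480x640x3 uint8, red, green, blue), "fx", "fy", "cx", "cy" (pixels), "extrinsics" (4x4, takes a point from world to camera coordinates); the wrist camera has in their place "T_tool_cam" (4x4, takes a point from camera to tool coordinates, whose origin is the TCP and whose axes are the flange's). Camera axes: x right, y down, z forward; pixel columns grow to the right and rows downward; lengths in mm; the calibration is good to about 2 mm. A picture is of the moment at which its call begins: read the wrist's pose just before it. There is no depth.
- job.job_done(): hands the job in; it is judged then, once.
Trained networks look in a picture, given as the dict that the camera call returned (one of the last four; its "shot" number tells which), for a name from the list of things; names that differ only in an ending like _2 or _b are one class to them, and where a whole thing is asked for, a point or a joint stands for the part that bears it (a point fixed in the world has none). Each returns a list of dicts, best first, with "score" (0 to 1); they miss things now and then, are a little off and sometimes report something else, mostly with a low value. They report only what shows in the picture. A call takes as long as a camera call.
- models.spot_in(picture, query): "rect" ([left, top, right, bottom] in pixels, round what is visible of it).
- models.tip_of(picture, query): "pixel" ([column, row] in pixels: a listed point, or the origin of a listed thing).
The state is a dict: "clock": time; "joints": joint angles; "joint_vel": joint speeds; "joint_efforts": joint torques, N m; "position": TCP position; "ee_rot": TCP orientation; "contact_force": force on the tool from outside, world axes, zero at the start; "wrist_torque": the same for the moment, N m; "gripper_width": finger opening in mm; "grasp_force": force on a finger pad.
Only numpy, scipy, OpenCV 4.12 (cv2) and the standard library are available. Lean on these libraries where they do the work, as an engineer would, in place of code of your own. Each camera call takes 0.05 s, during which the arm holds its last target. There are 200 camera calls.

TASK

Take the blue plug-in card by its top bar out of the black stand and, with both red levers of the test rack still open, slide it upright down the rack's two green guides until you feel it meet the sprung contacts at the bottom, pressing no harder than that. Then let go of it and swing both levers over the card, one after the other, right to their stops but without forcing them, so that the card sits fully home. Leave everything else on the bench where it is.

Things in the scene. Friction and masses are not known exactly. Their poses are not given: they have to be found in the camera images.
- card: plug-in card: blue circuit board upright in an aluminium carrier, 120 mm wide (y), 88 tall (z), 0.25 kg. Origin: middle of the underside of its green contact tongue (60 wide, 3 thick). Its side edges are runners 5 mm thick, outer faces at y = +-57, from 9 to 75 mm above the origin, with narrower feet down to 6. Goes into the rack either way round. Once touching the contacts it may be let go.
- card_bar (a point): middle of the top face of the card's grip bar, 88 mm above the card's origin. The bar is 120 mm long (card y), 10 thick (card x), 14 high: grip it in the middle across its thickness, fingers no more than 30 mm below its top (board parts stand out from one face further down).
- stand: black slotted card stand, 74 x 146 x 50 mm, fixed. Origin: middle of its underside. The card stands in its middle slots, card y along stand y, card origin 14 mm above the stand's; the slot walls end 50 mm above the bench. Lift the card straight up by 45 mm or more to free it.
- rack: test rack, fixed, turned up to 9 degrees. Origin: under its grey base plate (196 mm along y, x -34 to 46, 10 thick), midway between two green guides; x across the card's thickness, y along its width, z up. Two red levers pivot above the guides, left one at +y; open handles reach out to y = +-105, z = 168 mm. Each has a steel claw that comes down on the end of the card's bar and drives it home.
- guide_mouth (a point): midway between the flared tops of the guides, 92 mm above the rack's origin. Grooves face each other: 7 mm wide in x, bottoms at y = +-59 mm. A leaf spring 22 mm below the mouth in each groove presses the runner aside, so that from there on the card does not drop but drags with 2 to 12 N (also at rest): a steady force, no sign of the contacts yet.
- rack_home (a point): where the card's origin lies when fully home, 24 mm above the rack's origin; axes as the rack. Coming down, the tongue meets a black sprung contact block 2 to 13 mm above this point: the block's height differs each time and is not measured, so feel for it. On top of the drag it pushes back 8 N at first touch and 3 N more per mm. By hand press it with 13 N at most (under 2 mm past touch).
- lever_left_hinge (a point): axis of the left lever's pin (along rack x): rack y = +68, z = 121 mm. The red handle ends 57 mm from it, is 12 mm wide (rack x) and 7 thick, 10 thick over its last 10 mm. Push it with closed fingertips from outside, then from above.
- lever_right_hinge (a point): axis of the right lever's pin: rack y = -68, z = 121 mm; lever as the left one, mirrored.
- lever_left (a joint): 0 = open, handle leaning outward; grows as it swings up, inward and down over the card; firm stop at 2.0 = closed. Starts 0 to 0.2. Handle angle above inward level = 2.27 minus this. Stiff: stays where left. Pushed 40 to 50 mm from the pin it takes 4 to 15 N, most near the end, then climbs about 12 N per mm against the stop: no more than 35 N there.
- lever_right (a joint): the same for the right lever: 0 = open, leaning outward to the right; 2.0 = firm stop, closed over the card; starts 0 to 0.2; same forces.
- board_b: loose green circuit board, 90 x 50 x 11 mm, flat at the left front; not to be moved. Origin: middle of its underside.
- hexkeys: red folding hex key set, 28 x 85 x 20 mm, at the right front; not to be moved. Origin: middle of its underside.
- tape: roll of masking tape lying flat, 103 x 101 x 25 mm, at the left back; not to be moved. Origin: middle of its underside.
- marker: red and white marker pen, 17 x 135 x 16 mm, at the front edge; not to be moved. Origin: middle of its underside.
- meter_knob: black control knob, 26 mm across, 18 mm high, at the left front; not to be moved. Origin: middle of its underside.
- cooler: black finned heatsink, 28 x 34 x 22 mm, at the left back; not to be moved. Origin: middle of its underside.

How it is judged (in metres and radians):
On the way, in this order (a step that is already met when the one before it is completed fails the run):
1. the card stands in both guides and has met the sprung contacts (they push back with over 5 N), both levers still open (contact force between card and rack above 5 N and horizontal distance between card and rack_home below 0.006 m and z of card in the frame of rack_home below 0.017 m and value of joint each of lever_left, lever_right below 0.6 rad), for 0.1 s.
2. one lever is swung right over, with the card down under it (((value of joint lever_left above 1.9 rad and z of card in the frame of rack_home below 0.008 m) or (value of joint lever_right above 1.9 rad and z of card in the frame of rack_home below 0.008 m))), for 0.1 s.
At the end, for the whole second after the job is handed in: the card stands at rest in the guides, released, fully home (within 3 mm in height and 5 mm sideways, upright within 3 degrees), and both levers are closed over it, each within 0.1 rad of its stop (value of joint each of lever_left, lever_right above 1.9 rad and horizontal distance between card and rack_home below 0.005 m and z of card in the frame of rack_home between -0.003 and 0.003 m and angle between card's own z axis and vertical below 0.05 rad and linear speed of card below 0.01 m/s and contact force between the fingers and card below 0.5 N); the robot touches nothing.
It fails at once if while the levers are still open, the card is pressed onto the contacts, or knocked against the rack, with over 13 N (contact force between card and rack above 13 N and value of joint each of lever_left, lever_right below 0.6 rad).
It fails at once if a lever or the rack is forced: the fingers press on it with over 35 N (contact force between the fingers and rack above 35 N).
It fails at once if one of the other things on the bench is moved by over 20 mm (distance of any of board_b, hexkeys, tape, marker, meter_knob, cooler from where it was at the start of the episode above 0.02 m).
It also fails if it takes over 72 s, if anything falls off the work surface, if the arm or the gripper's body presses on something with over 40 N, if the wrist force passes 120 N, or if a joint passes its speed limit or range.

## Working session

There is one attempt and no reset: what is moved stays moved. The work goes in short steps, Python scripts to look and compute and a tool call to move; the robot and the scene stay as the last step left them, time stands still between calls to the robot, and variables do not carry over. Pictures are saved under pics/ and viewed, at most 10 in all, crops included, and the job is handed in when it is done.

Besides the shell and the picture viewer there is one more tool, called after "Request:" as name(argument=value, ...) on one line, values as JSON. arm_command: Moves the arm, as the interface text tells. Its arguments: {"type":"object","properties":{"rows":{"type":"array"}},"required":["rows"]}

```bash
mkdir -p pics; cat > h.py <<'E'
import numpy as np, cv2
from scipy.spatial.transform import Rotation as R
from bench import arm, imaging, job, models
def Twt(s):
    T=np.eye(4);T[:3,:3]=R.from_quat(s["ee_rot"]).as_matrix();T[:3,3]=s["position"];return T
def shot(n):
    s=arm.read_state();p=imaging.get_image(n)
    E=np.array(p["extrinsics"]) if n!="wrist" else np.linalg.inv(Twt(s)@np.array(p["T_tool_cam"]))
    K=np.array([[p["fx"],0,p["cx"]],[0,p["fy"],p["cy"]],[0,0,1]])
    return p,K@E[:3]
def tri(obs):
    A=[]
    for P,(u,v) in obs: A+= [u*P[2]-P[0],v*P[2]-P[1]]
    x=np.linalg.svd(np.array(A)/np.linalg.norm(np.array(A)[:,:3],axis=1)[:,None])[2][-1];return x[:3]/x[3]
def atz(P,uv,z):
    A=[uv[0]*P[2]-P[0],uv[1]*P[2]-P[1]];A=np.array(A)
    return np.r_[np.linalg.solve(A[:,:2],-(A[:,2]*z+A[:,3])),z]
def proj(P,x):
    h=P@np.r_[x,1];return h[:2]/h[2]
def save(p,n): cv2.imwrite(f"pics/{n}.png",cv2.cvtColor(np.array(p["frame"]),cv2.COLOR_RGB2BGR))
def st():
    s=arm.read_state();print({k:np.round(s[k],3).tolist() for k in["clock","joints","position","ee_rot","contact_force","gripper_width","grasp_force"]})
E
python3 - <<'E'
from h import *
st()
V={n:shot(n) for n in("side","top")}
for n in V: save(V[n][0],n+"0"); print(n,np.round(V[n][0]["extrinsics"],2).tolist())
for q in["card","card_bar","stand","rack","guide_mouth","rack_home","lever_left_hinge","lever_right_hinge","lever_left","lever_right"]:
    o=[]
    for n in V:
        r=models.tip_of(V[n][0],q); print(q,n,[(np.round(a["pixel"],1).tolist(),round(a["score"],2)) for a in r[:2]])
        if r:o.append((V[n][1],r[0]["pixel"]))
    if len(o)==2:
        x=tri(o);print("   ",x.round(1),[np.round(proj(P,x)-u,1).tolist() for P,u in o])
print(imaging.get_image("wrist")["T_tool_cam"])
E
```

```text
{'clock': 0.0, 'joints': [1.522, 0.386, 0.007, -0.0, -1.194, -0.259], 'position': [189.148, 595.072, 230.218], 'ee_rot': [0.988, -0.153, -0.0, 0.001], 'contact_force': [0.979, 0.296, 0.435], 'gripper_width': 85.418, 'grasp_force': 0.0}
side [[0.81, -0.58, 0.01, -445.86], [-0.36, -0.52, -0.77, 218.71], [0.45, 0.63, -0.64, 826.09], [0.0, 0.0, 0.0, 1.0]]
top [[0.03, -1.0, 0.01, -71.05], [-0.98, -0.03, -0.17, 506.64], [0.17, -0.0, -0.98, 1145.03], [0.0, 0.0, 0.0, 1.0]]
card side [([343.5, 327.0], 0.61)]
card top [([406.6, 277.9], 0.89), ([326.7, 213.4], 0.64)]
    [ 438.3 -231.1   22.4] [[1.4, -0.3], [-0.6, 1.1]]
card_bar side [([346.8, 295.1], 0.95), ([341.3, 232.7], 0.34)]
card_bar top [([411.7, 272.9], 0.78)]
    [ 440.3 -229.2  107.6] [[0.2, -0.0], [-0.1, 0.2]]
stand side [([340.2, 335.0], 0.57)]
stand top [([404.7, 280.5], 0.88), ([326.6, 217.3], 0.6)]
    [ 4.340e+02 -2.298e+02  4.000e-01] [[2.1, -0.4], [-1.0, 1.7]]
rack side [([344.9, 263.9], 0.65)]
rack top [([413.4, 274.0], 0.4)]
    [ 432.4 -222.3  182.2] [[-2.0, 0.4], [1.0, -1.7]]
guide_mouth side [([341.2, 232.2], 0.66)]
guide_mouth top [([328.0, 213.8], 0.88)]
    [554.  -64.8  96.4] [[0.4, -0.1], [-0.2, 0.4]]
rack_home side [([340.0, 253.9], 0.93)]
rack_home top [([325.3, 217.9], 0.89)]
    [559.4 -59.6  27.6] [[0.9, -0.2], [-0.5, 0.9]]
lever_left_hinge side [([323.3, 207.7], 0.8)]
lever_left_hinge top [([294.8, 213.9], 0.78)]
    [547.3  -1.9 127.3] [[-0.8, 0.2], [0.5, -0.9]]
lever_right_hinge side [([367.1, 237.2], 0.71)]
lever_right_hinge top [([362.4, 205.5], 0.78)]
    [ 568.3 -131.4  119.5] [[-0.1, 0.0], [0.1, -0.1]]Traceback (most recent call last):
  File "<stdin>", line 8, in <module>
ValueError: it knows: board, card, card_bar, cooler, guide_mouth, hexkeys, lever_left_hinge, lever_right_hinge, marker, meter_knob, rack, rack_home, stand, tape
```

View pics/side0.png

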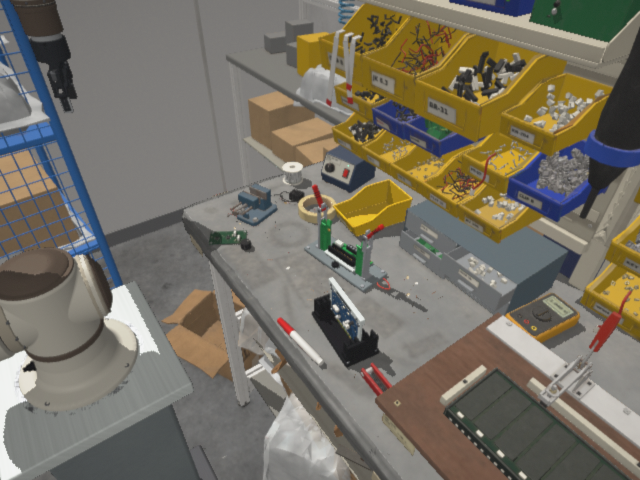

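View pics/top0.png

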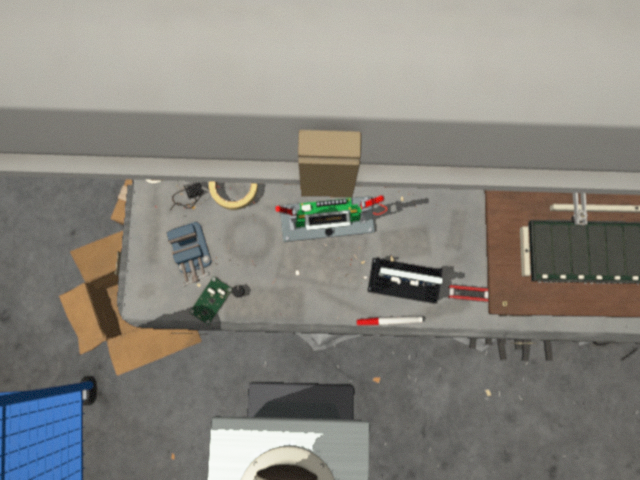

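```bash
python3 - <<'E'
from h import *
print(np.round(imaging.get_image("wrist")["T_tool_cam"],3).tolist())
E
```

```text
[[-0.001, -0.952, -0.305, 79.036], [1.0, -0.001, 0.001, -0.638], [-0.001, -0.305, 0.952, -141.823], [0.0, 0.0, 0.0, 1.0]]
```

The side view shows the card in the stand near (345,310) and the rack behind it near (342,250) with both levers open. In the top view the stand is near (405,280) and the rack near (328,215). Next I swing over the card and measure it from close up.

```bash
cat >> h.py <<'E'
def go(xyz,yaw,s=None):
    """shift+turn for tool pointing down with tool x at world angle yaw (deg)"""
    s=s or arm.read_state();T=Twt(s);a=np.radians(yaw)
    M=np.array([[np.cos(a),np.sin(a),0],[np.sin(a),-np.cos(a),0],[0,0,-1.]]).astype(float)
    d=T[:3,:3].T@(np.array(xyz)-T[:3,3]);r=R.from_matrix(T[:3,:3].T@M).as_rotvec()
    print("lin",d.round(1).tolist(),"rot",r.round(3).tolist(),"yaw now",round(np.degrees(np.arctan2(T[1,0],T[0,0])),2))
E
python3 - <<'E'
from h import *
for x in[(450,200,280),(440,-229,215)]: go(x,-99.5)
E
```

```text
lin [368.3, 298.0, -48.7] rot [-0.0, 0.0, 1.429] yaw now -17.63
lin [488.7, 709.9, 16.3] rot [-0.0, 0.0, 1.429] yaw now -17.63
```

Request:
arm_command(rows=[{"grip": 1,"linear": [368,298,-49],"rot": [0,0,0.6]},{"grip": 1,"linear": [368,298,-49],"rot": [0,0,0.6]},{"grip": 1,"linear": [368,298,-49],"rot": [0,0,0.8]},{"grip": 1,"linear": [368,298,-49],"rot": [0,0,1]},{"grip": 1,"linear": [368,298,-49],"rot": [0,0,1.2]},{"grip": 1,"linear": [368,298,-49],"rot": [0,0,1.43]},{"grip": 1,"linear": [368,298,-49],"rot": [0,0,1.43]},{"grip": 1,"linear": [368,298,-49],"rot": [0,0,1.43]}])

```text
clock: 1.95
position: [450.8, 197.9, 281.0]
ee_rot: [-0.643, 0.766, -0.0, 0.001]
contact_force: [0.0, 0.2, -0.4]
gripper_width: 85.4
grasp_force: 0.0
```

```bash
python3 - <<'E'
from h import *
st();go((440,-229,215),-99.5)
E
```

```text
{'clock': 1.95, 'joints': [0.744, 0.121, -0.224, 0.0, -1.225, -0.918], 'position': [450.772, 197.863, 281.022], 'ee_rot': [-0.643, 0.766, -0.0, 0.001], 'contact_force': [0.031, 0.171, -0.365], 'gripper_width': 85.409, 'grasp_force': 0.0}
lin [422.4, -62.9, 65.8] rot [-0.001, 0.001, -0.007] yaw now -99.92
```

Request:
arm_command(rows=[{"grip": 1,"linear": [422,-63,66],"rot": [0,0,0]},{"grip": 1,"linear": [422,-63,66],"rot": [0,0,0]},{"grip": 1,"linear": [422,-63,66],"rot": [0,0,0]},{"grip": 1,"linear": [422,-63,66],"rot": [0,0,0]},{"grip": 1,"linear": [422,-63,66],"rot": [0,0,0]},{"grip": 1,"linear": [422,-63,66],"rot": [0,0,0]},{"grip": 1,"linear": [422,-63,66],"rot": [0,0,0]},{"grip": 1,"linear": [422,-63,66],"rot": [0,0,0]},{"grip": 1,"linear": [422,-63,66],"rot": [0,0,0]}])

```text
clock: 3.08
position: [441.6, -226.6, 214.3]
ee_rot: [-0.645, 0.764, 0.0, -0.0]
contact_force: [0.5, 0.3, 0.6]
gripper_width: 85.5
grasp_force: 0.0
```

```bash
python3 - <<'E'
from h import *
st()
p,P=shot("wrist");save(p,"w1")
for q in["card_bar","card","stand"]:
    for a in models.tip_of(p,q)[:2]: print(q,np.round(a["pixel"],1),round(a["score"],2),atz(P,a["pixel"],{"card_bar":102,"card":14,"stand":0}[q]).round(1))
E
```

```text
{'clock': 3.075, 'joints': [-0.146, 0.18, -0.326, -0.0, -1.065, -0.021], 'position': [441.583, -226.569, 214.314], 'ee_rot': [-0.645, 0.764, 0.0, -0.0], 'contact_force': [0.473, 0.34, 0.567], 'gripper_width': 85.486, 'grasp_force': 0.0}
card_bar [331.3 234.9] 0.69 [ 435.2 -226.7  102. ]
card [324.2 211.1] 0.6 [ 440.3 -227.    14. ]
stand [325.6 205.2] 0.59 [ 438.1 -230.1    0. ]
stand [323.8 209.2] 0.34 [ 440.8 -226.     0. ]
```

View pics/w1.png

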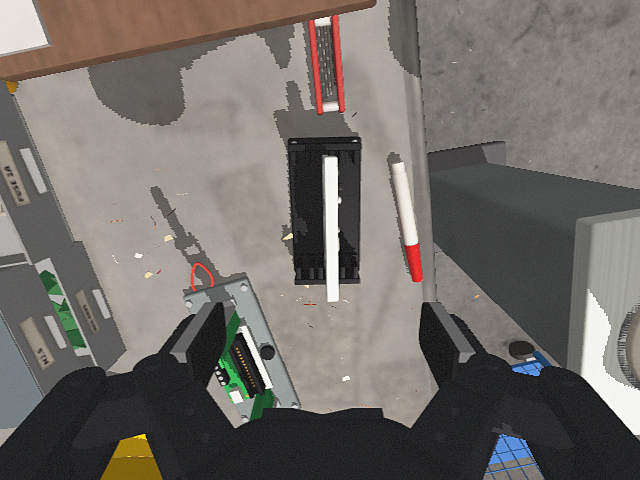

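The wrist view shows the white grip bar upright in the picture from about (330,157) to (333,300), centred between the fingers. The stand is below it and the rack is at lower left. I'll fit the bar for its yaw.

```bash
cat >> h.py <<'E'
def bar(p,P,z,box,th=190):
    f=np.array(p["frame"]).astype(int);m=((f.min(2)>th)*255).astype(np.uint8)
    k=np.zeros_like(m);l,t,r,b=map(int,box);k[t:b,l:r]=m[t:b,l:r]
    n,lab,stt,c=cv2.connectedComponentsWithStats(k);i=1+np.argmax(stt[1:,4])
    ct=np.argwhere(lab==i)[:,::-1].astype(np.float32)
    B=cv2.boxPoints(cv2.minAreaRect(ct));W=np.array([atz(P,u,z) for u in B])
    e=[W[1]-W[0],W[2]-W[1]];e.sort(key=np.linalg.norm);d=e[1]*np.sign(e[1][1])
    print("bar mid",W.mean(0).round(1),"len",np.linalg.norm(e[1]).round(1),"thick",np.linalg.norm(e[0]).round(1),"yaw",np.degrees(np.arctan2(-d[0],d[1])).round(2),B.round(1).tolist())
    return B
E
python3 - <<'E'
from h import *
p,P=shot("wrist");bar(p,P,102,(305,145,365,310))
E
```

```text
bar mid [ 433.4 -227.5  102. ] len 118.1 thick 11.3 yaw -7.56 [[325.0, 155.1999969482422], [340.29998779296875, 154.89999389648438], [342.70001220703125, 298.8999938964844], [327.29998779296875, 299.20001220703125]]
```

```bash
python3 - <<'E'
from h import *
go((434.5,-227.5,150),-97.6)
E
```

```text
lin [3.3, 7.2, 64.8] rot [-0.001, 0.0, -0.032] yaw now -99.44
```

Request:
arm_command(rows=[{"grip": 1,"linear": [3,7,32],"rot": [0,0,-0.032]},{"grip": 1,"linear": [3,7,65],"rot": [0,0,-0.032]},{"grip": 1,"linear": [3,7,65],"rot": [0,0,-0.032]},{"grip": 1,"linear": [3,7,65],"rot": [0,0,-0.032]}])

```text
clock: 3.82
position: [435.5, -228.2, 150.7]
ee_rot: [-0.658, 0.753, -0.001, 0.0]
contact_force: [-0.1, 0.4, -0.2]
gripper_width: 85.3
grasp_force: 0.0
```

```bash
python3 - <<'E'
from h import *
st()
p,P=shot("wrist");save(p,"w2")
for a in models.tip_of(p,"card_bar")[:1]: print(np.round(a["pixel"],1),round(a["score"],2),atz(P,a["pixel"],102).round(1))
r=models.spot_in(p,"card_bar");print(r[:2])
for z in (98,102): bar(p,P,z,(280,60,380,440))
E
```

```text
{'clock': 3.825, 'joints': [-0.151, 0.238, -0.43, 0.001, -0.9, 0.017], 'position': [435.5, -228.177, 150.667], 'ee_rot': [-0.658, 0.753, -0.001, 0.0], 'contact_force': [-0.127, 0.36, -0.198], 'gripper_width': 85.317, 'grasp_force': 0.0}
[323.5 270.8] 0.83 [ 436.1 -225.7  102. ]
[{'rect': [316.7, 165.8, 341.9, 352.4], 'score': 0.82}]
bar mid [ 433.5 -225.6   98. ] len 120.4 thick 11.5 yaw -8.34 [[316.8999938964844, 350.0], [318.29998779296875, 169.89999389648438], [338.3999938964844, 170.10000610351562], [337.0, 350.1000061035156]]
bar mid [ 433.4 -227.2  102. ] len 117.9 thick 11.2 yaw -8.34 [[316.8999938964844, 350.0], [318.29998779296875, 169.89999389648438], [338.3999938964844, 170.10000610351562], [337.0, 350.1000061035156]]
```

View pics/w2.png

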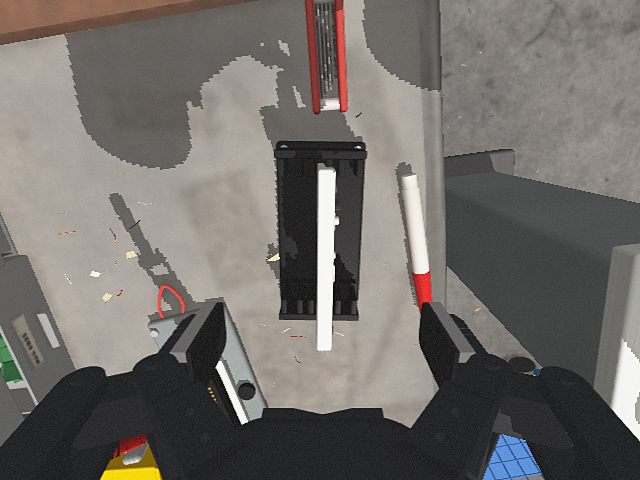

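The bar is centred in the picture at about x=327, between fingers at 224 and 422. It sits about 2 mm off the tool axis with a yaw of −8°, and both heights agree. I'll go down and grip.

```bash
python3 - <<'E'
from h import *
go((433.8,-226.8,78),-98)
E
```

```text
lin [-1.3, 2.0, 72.8] rot [-0.003, -0.0, 0.005] yaw now -97.7
```

Request:
arm_command(rows=[{"grip": 1,"linear": [-1,2,40],"rot": [0,0,0.005]},{"grip": 1,"linear": [-1,2,73],"rot": [0,0,0.005]},{"grip": 1,"linear": [-1,2,73],"rot": [0,0,0.005]},{"grip": 0.3,"linear": [-1,2,73],"rot": [0,0,0.005]},{"grip": 0.3,"linear": [-1,2,73],"rot": [0,0,0.005]},{"grip": 0,"linear": [-1,2,73],"rot": [0,0,0.005]},{"grip": 0,"linear": [-1,2,73],"rot": [0,0,0.005]},{"grip": 0,"linear": [-1,2,73],"rot": [0,0,0.005]},{"grip": 0,"linear": [-1,2,73],"rot": [0,0,0.005]}])

```text
clock: 5.1
position: [434.3, -227.4, 77.1]
ee_rot: [-0.656, 0.755, -0.002, 0.001]
contact_force: [3.3, -0.5, 3.0]
gripper_width: 8.9
grasp_force: 59.2
```

```bash
python3 - <<'E'
from h import *
st()
E
```

```text
{'clock': 5.1, 'joints': [-0.15, 0.336, -0.522, 0.001, -0.709, 0.01], 'position': [434.283, -227.351, 77.13], 'ee_rot': [-0.656, 0.755, -0.002, 0.001], 'contact_force': [3.313, -0.453, 2.982], 'gripper_width': 8.926, 'grasp_force': 59.237}
```

Gripped at 8.9 mm, 59 N. Next I lift, then go round in front of the rack and look at it with the wrist camera.

Request:
arm_command(rows=[{"grip": 0,"linear": [0,0,-20],"rot": [0,0,0]},{"grip": 0,"linear": [0,0,-50],"rot": [0,0,0]},{"grip": 0,"linear": [0,0,-90],"rot": [0,0,0]},{"grip": 0,"linear": [0,0,-135],"rot": [0,0,0]},{"grip": 0,"linear": [-60,20,-140],"rot": [0,0,-0.1]},{"grip": 0,"linear": [-120,20,-140],"rot": [0,0,-0.2]},{"grip": 0,"linear": [-170,20,-140],"rot": [0,0,-0.29]},{"grip": 0,"linear": [-170,20,-140],"rot": [0,0,-0.29]},{"grip": 0,"linear": [-170,20,-140],"rot": [0,0,-0.29]}])

```text
clock: 6.22
position: [434.9, -56.0, 215.2]
ee_rot: [0.758, -0.652, -0.001, 0.001]
contact_force: [-0.3, -0.7, -2.8]
gripper_width: 8.9
grasp_force: 59.3
```

```bash
python3 - <<'E'
from h import *
st()
p,P=shot("wrist");save(p,"w3")
for q,z in[("card_bar",0),("guide_mouth",92),("rack_home",24),("lever_left_hinge",121),("lever_right_hinge",121),("rack",0)]:
  for a in models.tip_of(p,q)[:1]: print(q,np.round(a["pixel"],1),round(a["score"],2),atz(P,a["pixel"],z).round(1))
E
```

```text
{'clock': 6.225, 'joints': [0.245, 0.078, -0.445, -0.001, -1.052, -0.094], 'position': [434.928, -55.965, 215.225], 'ee_rot': [0.758, -0.652, -0.001, 0.001], 'contact_force': [-0.257, -0.652, -2.805], 'gripper_width': 8.891, 'grasp_force': 59.252}
card_bar [323.9 337.1] 0.78 [408.9 102.8   0. ]
guide_mouth [168.4 200.8] 0.9 [560.7 -64.1  92. ]
rack_home [195.4 191.8] 0.84 [563.2 -59.6  24. ]
lever_left_hinge [164.9 293.6] 0.89 [550.3   2.4 121. ]
lever_right_hinge [139.7 109.8] 0.62 [ 567.7 -129.8  121. ]
rack [206.7 183.5] 0.79 [560. -65.   0.]
```

View pics/w3.png

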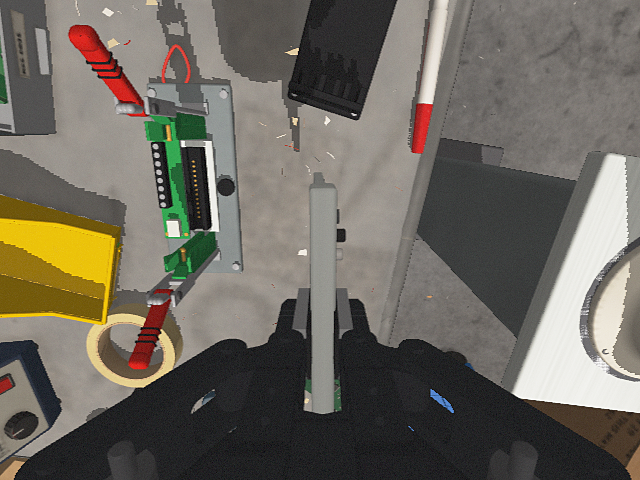

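The wrist view shows the rack's grooves at (185,130) and (190,255) with the contact block between them at (197,190), and both red levers leaning outward. The bar hangs straight in the fingers at about x=323. I'll take a second viewpoint to triangulate.

```bash
python3 - <<'E'
from h import *
go((470,-20,240),-82.5)
E
```

```text
lin [-31.2, -38.9, -23.8] rot [0.001, 0.0, 0.017] yaw now -81.5
```

Request:
arm_command(rows=[{"grip": 0,"linear": [-31,-39,-24],"rot": [0,0,0.017]},{"grip": 0,"linear": [-31,-39,-24],"rot": [0,0,0.017]},{"grip": 0,"linear": [-31,-39,-24],"rot": [0,0,0.017]},{"grip": 0,"linear": [-31,-39,-24],"rot": [0,0,0.017]}])

```text
clock: 7.08
position: [469.4, -20.0, 239.7]
ee_rot: [0.752, -0.659, -0.001, 0.001]
contact_force: [-0.9, -0.2, -3.0]
gripper_width: 8.9
grasp_force: 60.0
```

```bash
cat > look.py <<'E'
from h import *
import json,os
Q=dict(guide_mouth=92,rack_home=24,lever_left_hinge=121,lever_right_hinge=121,rack=0)
loc=dict(guide_mouth=(0,0,92),rack_home=(0,0,24),lever_left_hinge=(0,68,121),lever_right_hinge=(0,-68,121),rack=(0,0,0))
def look(tag,cam="wrist"):
    st();p,P=shot(cam);save(p,tag)
    D=json.load(open("obs.json")) if os.path.exists("obs.json") else []
    for q,z in Q.items():
        for a in models.tip_of(p,q)[:1]:
            print(q,np.round(a["pixel"],1),round(a["score"],2),atz(P,a["pixel"],z).round(1)); D.append([q,P.tolist(),list(map(float,a["pixel"])),a["score"],cam])
    json.dump(D,open("obs.json","w"))
    for q in Q:
        o=[(np.array(d[1]),d[2]) for d in D if d[0]==q]
        if len(o)>1: print("  tri",q,tri(o).round(1))
    from scipy.optimize import least_squares
    def f(v):
        c,s=np.cos(v[3]),np.sin(v[3]);M=np.array([[c,-s,0],[s,c,0],[0,0,1]])
        return np.concatenate([(proj(np.array(d[1]),M@np.array(loc[d[0]])+v[:3])-d[2]) for d in D])
    r=least_squares(f,[560,-63,0,.13],loss="soft_l1",f_scale=2)
    print("rack fit",r.x[:3].round(1),np.degrees(r.x[3]).round(2),"rms",np.sqrt((f(r.x)**2).mean()).round(2))
    return p,P
E
python3 - <<'E'
from look import *
p,P=look("w4")
z=arm.read_state()["position"][2]+25
r=models.spot_in(p,"card_bar");print(r[:1])
l,t,ri,b=r[0]["rect"];T=np.linalg.inv(Twt(arm.read_state()))
for u in[((l+ri)/2,t),((l+ri)/2,b)]: print((T@np.r_[atz(P,u,z),1]).round(1))
E
```

```text
{'clock': 7.075, 'joints': [0.304, 0.112, -0.341, -0.0, -1.12, -0.172], 'position': [469.421, -19.995, 239.725], 'ee_rot': [0.752, -0.659, -0.001, 0.001], 'contact_force': [-0.884, -0.236, -2.966], 'gripper_width': 8.923, 'grasp_force': 60.036}
guide_mouth [224.3 161. ] 0.75 [559.2 -64.5  92. ]
rack_home [242.5 158.2] 0.93 [559.  -62.2  24. ]
lever_left_hinge [221.9 248.7] 0.74 [550.3   3.  121. ]
lever_right_hinge [203.8  65.6] 0.69 [ 568.4 -131.2  121. ]
rack [242.6 153.3] 0.82 [564.4 -65.1   0. ]
rack fit [560.  -63.9  -1.7] 7.66 rms 1.58
[{'rect': [309.0, 173.7, 346.9, 413.6], 'score': 0.95}]
[ 65.2   1.8 -25.    1. ]
[-38.1   2.2 -25.    1. ]
```

View pics/w4.png

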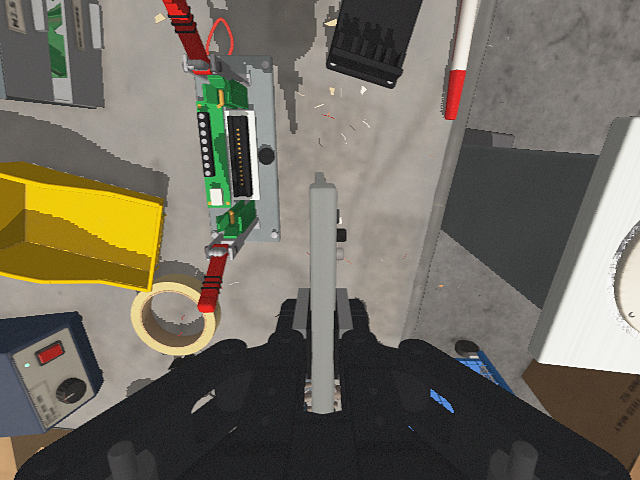

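```bash
python3 - <<'E'
from h import *
p,P=shot("wrist");s=arm.read_state();T=np.linalg.inv(Twt(s));z=s["position"][2]+25
for u in[(311,186),(336,186),(311,400),(335,400)]: print((T@np.r_[atz(P,u,z),1]).round(1))
go((559.9,-62.9,200),-82.3)
E
```

```text
[ 60.6  -4.8 -25.    1. ]
[ 60.6   3.9 -25.    1. ]
[-31.5  -5.8 -25.    1. ]
[-31.5   4.5 -25.    1. ]
lin [54.9, -83.1, 40.3] rot [-0.0, -0.0, -0.002] yaw now -82.39
```

Request:
arm_command(rows=[{"grip": 0,"linear": [28,-42,0],"rot": [0,0,0]},{"grip": 0,"linear": [55,-83,0],"rot": [0,0,0]},{"grip": 0,"linear": [55,-83,30],"rot": [0,0,0]},{"grip": 0,"linear": [55,-83,60],"rot": [0,0,0]},{"grip": 0,"linear": [55,-83,60],"rot": [0,0,0]},{"grip": 0,"linear": [55,-83,60],"rot": [0,0,0]}])

```text
clock: 8.22
position: [560.8, -62.9, 181.6]
ee_rot: [0.753, -0.658, 0.001, -0.001]
contact_force: [-0.1, 0.5, -1.5]
gripper_width: 8.8
grasp_force: 59.9
```

```bash
python3 - <<'E'
from h import *
st();go((559.9,-63.2,162),-82.3)
s,Ps=shot("side");t,Pt=shot("top");save(s,"s5")
for n,p,P in(("side",s,Ps),("top",t,Pt)):
  for q in("card_bar","card","guide_mouth","lever_left_hinge","lever_right_hinge"):
    for a in models.tip_of(p,q)[:1]: print(n,q,np.round(a["pixel"],1),round(a["score"],2))
f=np.array(s["frame"])[160:310,260:460];a=cv2.resize(f,(800,600),interpolation=cv2.INTER_CUBIC)
cv2.imwrite("pics/s5c.png",cv2.cvtColor(a,cv2.COLOR_RGB2BGR))
E
```

```text
{'clock': 8.225, 'joints': [0.176, 0.322, -0.219, 0.001, -1.028, -0.043], 'position': [560.85, -62.914, 181.64], 'ee_rot': [0.753, -0.658, 0.001, -0.001], 'contact_force': [-0.081, 0.455, -1.539], 'gripper_width': 8.841, 'grasp_force': 59.945}
lin [0.1, 1.0, 19.6] rot [-0.002, -0.001, -0.001] yaw now -82.34
side card_bar [347.2 188.1] 0.9
side card [343.2 219.2] 0.55
side guide_mouth [343.7 230.4] 0.93
side lever_left_hinge [322.8 205.5] 0.58
side lever_right_hinge [365.7 235.8] 0.77
top card_bar [388.3 320.8] 0.69
top card [329.9 207.6] 0.73
top guide_mouth [328.2 215.4] 0.62
top lever_left_hinge [292.7 213.3] 0.77
top lever_right_hinge [363.3 206.2] 0.68
```

View pics/s5c.png

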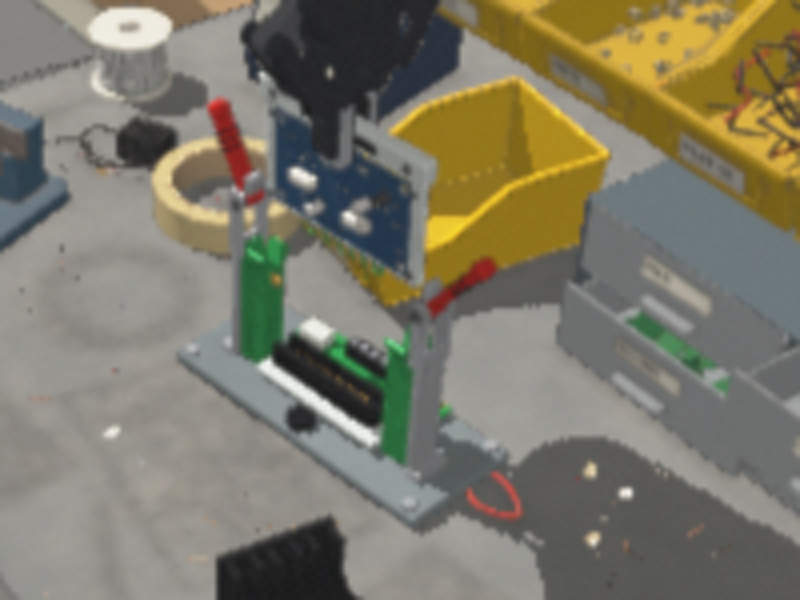

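The side view shows the card upright above the rack, in line between the green guides, with both levers open. I'll correct 1 mm in x and lower it in small steps, watching the force.

Request:
arm_command(rows=[{"grip": 0,"linear": [0,1,12],"rot": [0,0,0]},{"grip": 0,"linear": [0,1,24],"rot": [0,0,0]},{"grip": 0,"linear": [0,1,29],"rot": [0,0,0]},{"grip": 0,"linear": [0,1,29],"rot": [0,0,0]}])

```text
clock: 9.32
position: [558.6, -63.1, 150.5]
ee_rot: [0.753, -0.659, -0.0, 0.001]
contact_force: [0.0, 0.5, -3.0]
gripper_width: 8.7
grasp_force: 60.0
```

Request:
arm_command(rows=[{"grip": 0,"linear": [0,0,2],"rot": [0,0,0]},{"grip": 0,"linear": [0,0,4],"rot": [0,0,0]}])

```text
clock: 9.57
position: [559.1, -63.0, 147.5]
ee_rot: [0.753, -0.659, 0.0, -0.0]
contact_force: [-0.4, -0.1, -2.6]
gripper_width: 8.8
grasp_force: 60.0
```

Request:
arm_command(rows=[{"grip": 0,"linear": [0,0,2],"rot": [0,0,0]},{"grip": 0,"linear": [0,0,3],"rot": [0,0,0]}])

```text
clock: 9.82
position: [558.9, -63.1, 144.2]
ee_rot: [0.753, -0.659, -0.0, 0.0]
contact_force: [-0.0, 0.5, -2.8]
gripper_width: 8.8
grasp_force: 60.0
```

Request:
arm_command(rows=[{"grip": 0,"linear": [0,0,2],"rot": [0,0,0]},{"grip": 0,"linear": [0,0,3],"rot": [0,0,0]}])

```text
clock: 10.07
position: [558.8, -63.0, 141.2]
ee_rot: [0.753, -0.659, -0.0, 0.0]
contact_force: [-0.6, -0.9, -2.8]
gripper_width: 9.0
grasp_force: 60.0
```

Request:
arm_command(rows=[{"grip": 0,"linear": [0,0,2],"rot": [0,0,0]},{"grip": 0,"linear": [0,0,4],"rot": [0,0,0]}])

```text
clock: 10.32
position: [558.8, -63.1, 137.2]
ee_rot: [0.753, -0.659, -0.0, 0.0]
contact_force: [-1.3, -0.6, -1.7]
gripper_width: 9.0
grasp_force: 60.1
```

Request:
arm_command(rows=[{"grip": 0,"linear": [0,0,2],"rot": [0,0,0]},{"grip": 0,"linear": [0,0,4],"rot": [0,0,0]}])

```text
clock: 10.58
position: [558.5, -63.1, 133.0]
ee_rot: [0.753, -0.659, -0.0, 0.0]
contact_force: [-0.4, -0.2, -2.9]
gripper_width: 8.7
grasp_force: 60.0
```

Request:
arm_command(rows=[{"grip": 0,"linear": [0,0,2],"rot": [0,0,0]},{"grip": 0,"linear": [0,0,4],"rot": [0,0,0]}])

```text
clock: 10.82
position: [558.9, -63.2, 129.4]
ee_rot: [0.753, -0.658, 0.0, 0.0]
contact_force: [-2.5, -0.5, 3.4]
gripper_width: 8.3
grasp_force: 60.7
```

Request:
arm_command(rows=[{"grip": 0,"linear": [0,0,2],"rot": [0,0,0]},{"grip": 0,"linear": [0,0,4],"rot": [0,0,0]}])

```text
clock: 11.08
position: [558.2, -63.3, 126.1]
ee_rot: [0.753, -0.658, -0.0, 0.001]
contact_force: [-4.9, 0.2, 7.7]
gripper_width: 8.9
grasp_force: 61.5
```

Request:
arm_command(rows=[{"grip": 0,"linear": [0,0,2],"rot": [0,0,0]},{"grip": 0,"linear": [0,0,4],"rot": [0,0,0]}])

```text
clock: 11.32
position: [559.1, -63.3, 123.2]
ee_rot: [0.753, -0.658, 0.001, -0.0]
contact_force: [-4.0, 0.4, 8.1]
gripper_width: 9.0
grasp_force: 62.0
```

Request:
arm_command(rows=[{"grip": 0,"linear": [0,0,2],"rot": [0,0,0]},{"grip": 0,"linear": [0,0,4],"rot": [0,0,0]}])

```text
clock: 11.58
position: [559.0, -63.3, 118.9]
ee_rot: [0.753, -0.658, 0.001, 0.0]
contact_force: [-4.5, -0.3, 8.8]
gripper_width: 8.7
grasp_force: 62.0
```

Request:
arm_command(rows=[{"grip": 0,"linear": [0,0,2],"rot": [0,0,0]},{"grip": 0,"linear": [0,0,4],"rot": [0,0,0]}])

```text
clock: 11.82
position: [559.0, -63.4, 114.8]
ee_rot: [0.753, -0.658, 0.001, 0.0]
contact_force: [-4.1, 0.0, 6.8]
gripper_width: 8.6
grasp_force: 61.6
```

Request:
arm_command(rows=[{"grip": 0,"linear": [0,0,2],"rot": [0,0,0]},{"grip": 0,"linear": [0,0,4],"rot": [0,0,0]}])

```text
clock: 12.08
position: [558.9, -63.4, 110.7]
ee_rot: [0.753, -0.658, 0.0, 0.0]
contact_force: [-3.9, 0.2, 6.1]
gripper_width: 8.7
grasp_force: 61.7
```

Request:
arm_command(rows=[{"grip": 0,"linear": [0,0,1],"rot": [0,0,0]},{"grip": 0,"linear": [0,0,2],"rot": [0,0,0]},{"grip": 0,"linear": [0,0,2],"rot": [0,0,0]}])

```text
clock: 12.45
position: [558.8, -63.4, 108.5]
ee_rot: [0.753, -0.658, 0.0, 0.0]
contact_force: [-3.4, -0.9, 5.5]
gripper_width: 8.5
grasp_force: 61.6
```

Request:
arm_command(rows=[{"grip": 0,"linear": [0,0,1],"rot": [0,0,0]},{"grip": 0,"linear": [0,0,2],"rot": [0,0,0]}])

```text
clock: 12.7
position: [558.9, -63.4, 106.7]
ee_rot: [0.753, -0.658, 0.0, 0.0]
contact_force: [-3.9, -2.1, 8.1]
gripper_width: 8.9
grasp_force: 61.8
```

Request:
arm_command(rows=[{"grip": 0,"linear": [0,0,1],"rot": [0,0,0]}])

```text
clock: 12.82
position: [558.8, -63.4, 105.7]
ee_rot: [0.753, -0.658, 0.0, 0.0]
contact_force: [-4.2, -0.0, 6.3]
gripper_width: 9.1
grasp_force: 61.7
```

Request:
arm_command(rows=[{"grip": 0,"linear": [0,0,1],"rot": [0,0,0]}])

```text
clock: 12.95
position: [558.8, -63.4, 104.7]
ee_rot: [0.753, -0.658, 0.0, 0.0]
contact_force: [-4.2, -0.6, 7.8]
gripper_width: 8.7
grasp_force: 61.9
```

Request:
arm_command(rows=[{"grip": 0,"linear": [0,0,0.7],"rot": [0,0,0]}])

```text
clock: 13.08
position: [558.8, -63.4, 104.0]
ee_rot: [0.753, -0.658, 0.0, 0.0]
contact_force: [-4.8, -0.5, 6.9]
gripper_width: 8.8
grasp_force: 61.7
```

Request:
arm_command(rows=[{"grip": 0,"linear": [0,0,0.7],"rot": [0,0,0]}])

```text
clock: 13.2
position: [558.9, -63.5, 103.3]
ee_rot: [0.753, -0.658, 0.0, 0.0]
contact_force: [-3.3, -0.3, 5.6]
gripper_width: 8.9
grasp_force: 61.6
```

Request:
arm_command(rows=[{"grip": 0,"linear": [0,0,0.8],"rot": [0,0,0]}])

```text
clock: 13.32
position: [558.8, -63.4, 102.5]
ee_rot: [0.753, -0.658, 0.0, 0.0]
contact_force: [-4.5, -2.0, 7.8]
gripper_width: 9.1
grasp_force: 61.8
```

Request:
arm_command(rows=[{"grip": 0,"linear": [0,0,0.7],"rot": [0,0,0]}])

```text
clock: 13.45
position: [558.8, -63.5, 101.8]
ee_rot: [0.753, -0.658, 0.0, 0.0]
contact_force: [-4.5, -1.3, 7.0]
gripper_width: 8.6
grasp_force: 61.6
```

Request:
arm_command(rows=[{"grip": 0,"linear": [0,0,0.8],"rot": [0,0,0]}])

```text
clock: 13.58
position: [558.8, -63.4, 101.0]
ee_rot: [0.753, -0.658, 0.0, 0.0]
contact_force: [-4.8, -0.9, 8.0]
gripper_width: 8.4
grasp_force: 61.9
```

Request:
arm_command(rows=[{"grip": 0,"linear": [0,0,0.7],"rot": [0,0,0]}])

```text
clock: 13.7
position: [558.8, -63.4, 100.3]
ee_rot: [0.753, -0.658, 0.0, 0.0]
contact_force: [-4.1, -0.8, 6.7]
gripper_width: 8.5
grasp_force: 61.7
```

Request:
arm_command(rows=[{"grip": 0,"linear": [0,0,0.8],"rot": [0,0,0]}])

```text
clock: 13.82
position: [558.8, -63.5, 99.5]
ee_rot: [0.753, -0.658, 0.0, 0.0]
contact_force: [-4.3, -1.9, 6.9]
gripper_width: 8.9
grasp_force: 61.7
```

Request:
arm_command(rows=[{"grip": 0,"linear": [0,0,0.7],"rot": [0,0,0]}])

```text
clock: 13.95
position: [558.8, -63.4, 98.7]
ee_rot: [0.753, -0.658, 0.0, 0.0]
contact_force: [-3.8, 0.5, 7.3]
gripper_width: 8.9
grasp_force: 61.8
```

Request:
arm_command(rows=[{"grip": 0,"linear": [0,0,0.8],"rot": [0,0,0]}])

```text
clock: 14.08
position: [558.8, -63.5, 97.9]
ee_rot: [0.753, -0.658, 0.0, 0.0]
contact_force: [-4.2, -0.8, 6.3]
gripper_width: 8.9
grasp_force: 61.6
```

Request:
arm_command(rows=[{"grip": 0,"linear": [0,0,0.7],"rot": [0,0,0]}])

```text
clock: 14.2
position: [558.8, -63.4, 97.2]
ee_rot: [0.753, -0.658, 0.0, 0.0]
contact_force: [-4.5, 0.1, 7.1]
gripper_width: 9.0
grasp_force: 61.9
```

Request:
arm_command(rows=[{"grip": 0,"linear": [0,0,0.8],"rot": [0,0,0]}])

```text
clock: 14.32
position: [558.8, -63.5, 96.5]
ee_rot: [0.753, -0.658, 0.0, 0.0]
contact_force: [-3.9, -0.8, 6.8]
gripper_width: 9.0
grasp_force: 61.6
```

Request:
arm_command(rows=[{"grip": 0,"linear": [0,0,0.7],"rot": [0,0,0]}])

```text
clock: 14.45
position: [558.8, -63.5, 95.7]
ee_rot: [0.753, -0.658, 0.0, 0.0]
contact_force: [-4.7, -0.1, 7.4]
gripper_width: 9.1
grasp_force: 61.9
```

Request:
arm_command(rows=[{"grip": 0,"linear": [0,0,0.8],"rot": [0,0,0]}])

```text
clock: 14.58
position: [558.8, -63.5, 95.0]
ee_rot: [0.753, -0.658, 0.0, 0.0]
contact_force: [-4.6, -1.6, 5.9]
gripper_width: 8.6
grasp_force: 61.7
```

Request:
arm_command(rows=[{"grip": 0,"linear": [0,0,0.7],"rot": [0,0,0]}])

```text
clock: 14.7
position: [558.8, -63.4, 94.3]
ee_rot: [0.753, -0.658, 0.0, 0.0]
contact_force: [-4.4, -0.2, 7.8]
gripper_width: 8.3
grasp_force: 61.9
```

Request:
arm_command(rows=[{"grip": 0,"linear": [0,0,0.8],"rot": [0,0,0]}])

```text
clock: 14.82
position: [558.8, -63.5, 93.4]
ee_rot: [0.753, -0.658, 0.0, 0.0]
contact_force: [-3.7, 0.2, 7.7]
gripper_width: 9.0
grasp_force: 61.7
```

Request:
arm_command(rows=[{"grip": 0,"linear": [0,0,0.7],"rot": [0,0,0]}])

```text
clock: 14.95
position: [558.9, -63.5, 93.1]
ee_rot: [0.753, -0.658, 0.0, 0.0]
contact_force: [-6.0, 0.4, 10.7]
gripper_width: 8.9
grasp_force: 62.4
```

Request:
arm_command(rows=[{"grip": 0,"linear": [0,0,0],"rot": [0,0,0]}])

```text
clock: 15.08
position: [558.8, -63.5, 93.2]
ee_rot: [0.753, -0.658, 0.0, 0.0]
contact_force: [-4.6, -1.0, 9.0]
gripper_width: 8.8
grasp_force: 62.1
```

Request:
arm_command(rows=[{"grip": 0,"linear": [0,0,0.4],"rot": [0,0,0]},{"grip": 0,"linear": [0,0,0.4],"rot": [0,0,0]}])

```text
clock: 15.32
position: [558.9, -63.5, 93.1]
ee_rot: [0.753, -0.658, 0.001, 0.0]
contact_force: [-5.7, 0.1, 11.7]
gripper_width: 8.6
grasp_force: 62.4
```

Request:
arm_command(rows=[{"grip": 0,"linear": [0,0,0.4],"rot": [0,0,0]},{"grip": 0,"linear": [0,0,0.4],"rot": [0,0,0]}])

```text
clock: 15.58
position: [558.9, -63.5, 93.1]
ee_rot: [0.753, -0.658, 0.001, 0.0]
contact_force: [-6.3, 0.3, 13.6]
gripper_width: 8.7
grasp_force: 62.6
```

Request:
arm_command(rows=[{"grip": 0,"linear": [0,0,0.4],"rot": [0,0,0]},{"grip": 0,"linear": [0,0,0.4],"rot": [0,0,0]}])

```text
clock: 15.82
position: [558.9, -63.5, 92.8]
ee_rot: [0.753, -0.658, 0.001, 0.0]
contact_force: [-6.5, -1.0, 13.0]
gripper_width: 8.4
grasp_force: 62.7
```

```bash
python3 - <<'E'
from h import *
st()
E
```

```text
{'clock': 15.825, 'joints': [0.176, 0.418, -0.329, 0.002, -0.824, -0.043], 'position': [558.93, -63.545, 92.801], 'ee_rot': [0.753, -0.658, 0.001, 0.0], 'contact_force': [-6.45, -1.028, 13.012], 'gripper_width': 8.403, 'grasp_force': 62.724}
```

Contact felt: about 6–7 N over the steady drag, at TCP z≈93. I'll release, rise, shut the fingers and check.

Request:
arm_command(rows=[{"grip": 0.4,"linear": [0,0,0],"rot": [0,0,0]},{"grip": 0.4,"linear": [0,0,0],"rot": [0,0,0]},{"grip": 0.4,"linear": [0,0,0],"rot": [0,0,0]},{"grip": 0.4,"linear": [0,0,-30],"rot": [0,0,0]},{"grip": 0.4,"linear": [0,0,-70],"rot": [0,0,0]},{"grip": 0,"linear": [0,0,-130],"rot": [0,0,0]},{"grip": 0,"linear": [0,0,-140],"rot": [0,0,0]},{"grip": 0,"linear": [0,0,-140],"rot": [0,0,0]}])

```text
clock: 16.82
position: [559.1, -62.8, 230.5]
ee_rot: [0.752, -0.659, 0.0, -0.001]
contact_force: [-0.6, 0.6, -0.0]
gripper_width: -0.2
grasp_force: 0.0
```

```bash
cat >> h.py <<'E'
RO=np.array([559.7,-63.8]);RY=np.radians(7.65)
def lev(side,targets):
    """targets: (inward dist s of the inner bottom corner from pin, z) -> tool shifts; side +1 left"""
    s0=arm.read_state()
    for s,z in targets:
        y=side*(68-s+11);c,sn=np.cos(RY),np.sin(RY)
        print((s,round(z,1)),end=" ");go((RO[0]-sn*y,RO[1]+c*y,z),-90+7.65,s0)
def arc(th,r=43,h=3.5):
    if th>np.pi/2: return round(57*np.cos(th)-5*np.sin(th),1),152
    return round(r*np.cos(th)-h*np.sin(th),1),121+r*np.sin(th)+h*np.cos(th)
E
python3 - <<'E'
from h import *
st();p,P=shot("wrist");save(p,"w6")
lev(1,[(-52,232),(-52,152)])
E
```

```text
{'clock': 16.825, 'joints': [0.176, 0.279, -0.15, -0.001, -1.14, -0.043], 'position': [559.101, -62.825, 230.533], 'ee_rot': [0.752, -0.659, 0.0, -0.001], 'contact_force': [-0.625, 0.592, -0.006], 'gripper_width': -0.198, 'grasp_force': 0.0}
(-52, 232) lin [-129.9, -1.1, -2.8] rot [0.001, 0.001, -0.001] yaw now -82.4
(-52, 152) lin [-129.9, -1.2, 77.2] rot [0.001, 0.001, -0.001] yaw now -82.4
```

View pics/w6.png

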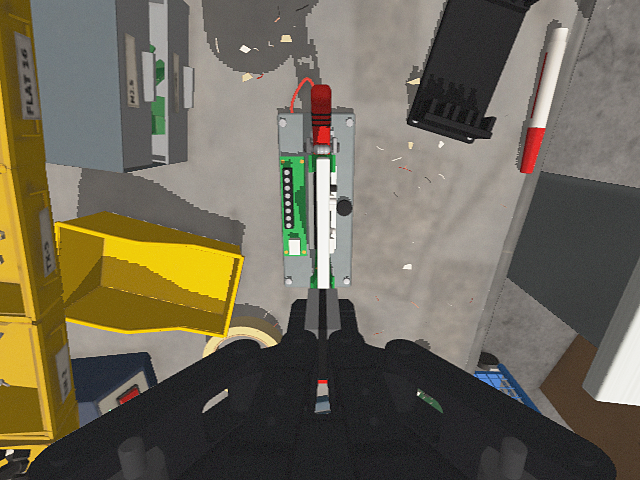

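The card stands in the guides: its white bar runs in line from (322,160) to (322,290), with the right lever beyond it at (321,115). Next I go to the outside of the left lever.

Request:
arm_command(rows=[{"grip": 0,"linear": [-60,-1,-3],"rot": [0,0,0]},{"grip": 0,"linear": [-120,-1,-3],"rot": [0,0,0]},{"grip": 0,"linear": [-130,-1,-3],"rot": [0,0,0]},{"grip": 0,"linear": [-130,-1,20],"rot": [0,0,0]},{"grip": 0,"linear": [-130,-1,60],"rot": [0,0,0]},{"grip": 0,"linear": [-130,-1,77],"rot": [0,0,0]},{"grip": 0,"linear": [-130,-1,77],"rot": [0,0,0]}])

```text
clock: 17.75
position: [541.0, 64.8, 150.3]
ee_rot: [0.752, -0.659, -0.002, 0.003]
contact_force: [-0.3, 0.0, 0.6]
gripper_width: 0.0
grasp_force: 0.0
```

```bash
python3 - <<'E'
from h import *
st()
lev(1,[arc(t) for t in(2.2,1.9,1.6,1.4,1.2,1.0,.8,.6,.45,.35,.27)])
E
```

```text
{'clock': 17.75, 'joints': [0.417, 0.327, -0.3, -0.0, -0.95, -0.284], 'position': [540.985, 64.839, 150.266], 'ee_rot': [0.752, -0.659, -0.002, 0.003], 'contact_force': [-0.301, 0.001, 0.572], 'gripper_width': 0.009, 'grasp_force': 0.0}
(np.float64(-37.6), 152) lin [13.4, -1.4, -1.7] rot [0.007, -0.002, -0.001] yaw now -82.43
(np.float64(-23.2), 152) lin [27.8, -1.4, -1.7] rot [0.007, -0.002, -0.001] yaw now -82.43
(np.float64(-6.7), 152) lin [44.3, -1.5, -1.7] rot [0.007, -0.002, -0.001] yaw now -82.43
(np.float64(3.9), np.float64(164.0)) lin [54.9, -1.4, -13.6] rot [0.007, -0.002, -0.001] yaw now -82.43
(np.float64(12.3), np.float64(162.3)) lin [63.3, -1.4, -12.0] rot [0.007, -0.002, -0.001] yaw now -82.43
(np.float64(20.3), np.float64(159.1)) lin [71.3, -1.5, -8.7] rot [0.007, -0.002, -0.001] yaw now -82.43
(np.float64(27.4), np.float64(154.3)) lin [78.4, -1.5, -3.9] rot [0.007, -0.002, -0.001] yaw now -82.43
(np.float64(33.5), np.float64(148.2)) lin [84.5, -1.6, 2.2] rot [0.007, -0.002, -0.001] yaw now -82.43
(np.float64(37.2), np.float64(142.9)) lin [88.2, -1.6, 7.5] rot [0.007, -0.002, -0.001] yaw now -82.43
(np.float64(39.2), np.float64(139.0)) lin [90.2, -1.6, 11.4] rot [0.007, -0.002, -0.001] yaw now -82.43
(np.float64(40.5), np.float64(135.8)) lin [91.5, -1.6, 14.6] rot [0.007, -0.002, -0.001] yaw now -82.43
```

Request:
arm_command(rows=[{"grip": 0,"linear": [8,-1,-2],"rot": [0,0,0]},{"grip": 0,"linear": [15,-1,-2],"rot": [0,0,0]},{"grip": 0,"linear": [20,-1,-2],"rot": [0,0,0]}])

```text
clock: 18.12
position: [546.9, 46.7, 156.1]
ee_rot: [0.752, -0.659, 0.0, -0.002]
contact_force: [-4.1, 10.5, 5.6]
gripper_width: 0.2
grasp_force: 5.6
```

Request:
arm_command(rows=[{"grip": 0,"linear": [6,0,0],"rot": [0,0,0]},{"grip": 0,"linear": [12,0,-3],"rot": [0,0,0]},{"grip": 0,"linear": [18,0,-6],"rot": [0,0,0]}])

```text
clock: 18.5
position: [549.8, 30.0, 162.6]
ee_rot: [0.753, -0.658, 0.0, -0.003]
contact_force: [-0.9, 6.4, -1.0]
gripper_width: -0.1
grasp_force: 2.8
```

```bash
cat >> h.py <<'E'
def cur(side):
    p=np.array(arm.read_state()["position"]);d=p[:2]-RO
    print("rack x",round(d@[np.cos(RY),np.sin(RY)],1),"s",round(68+11-side*(d@[-np.sin(RY),np.cos(RY)]),1),"z",p[2].round(1))
E
python3 - <<'E'
from h import *
st();cur(1)
lev(1,[arc(t) for t in(1.4,1.2,1.0,.8,.6,.45,.35,.27)])
E
```

```text
{'clock': 18.5, 'joints': [0.348, 0.318, -0.278, -0.002, -0.97, -0.213], 'position': [549.79, 29.992, 162.574], 'ee_rot': [0.753, -0.658, 0.0, -0.003], 'contact_force': [-0.931, 6.395, -0.994], 'gripper_width': -0.077, 'grasp_force': 2.78}
rack x 2.7 s -15.3 z 162.6
(np.float64(3.9), np.float64(164.0)) lin [19.2, 2.7, -1.5] rot [-0.005, 0.003, -0.0] yaw now -82.36
(np.float64(12.3), np.float64(162.3)) lin [27.6, 2.7, 0.1] rot [-0.005, 0.003, -0.0] yaw now -82.36
(np.float64(20.3), np.float64(159.1)) lin [35.6, 2.7, 3.4] rot [-0.005, 0.003, -0.0] yaw now -82.36
(np.float64(27.4), np.float64(154.3)) lin [42.7, 2.7, 8.1] rot [-0.005, 0.003, -0.0] yaw now -82.36
(np.float64(33.5), np.float64(148.2)) lin [48.8, 2.7, 14.2] rot [-0.005, 0.003, -0.0] yaw now -82.36
(np.float64(37.2), np.float64(142.9)) lin [52.5, 2.7, 19.5] rot [-0.005, 0.003, -0.0] yaw now -82.36
(np.float64(39.2), np.float64(139.0)) lin [54.5, 2.8, 23.4] rot [-0.005, 0.003, -0.0] yaw now -82.36
(np.float64(40.5), np.float64(135.8)) lin [55.9, 2.8, 26.6] rot [-0.005, 0.003, -0.0] yaw now -82.36
```

Request:
arm_command(rows=[{"grip": 0,"linear": [5,1,0],"rot": [0,0,0]},{"grip": 0,"linear": [10,2,-1],"rot": [0,0,0]},{"grip": 0,"linear": [15,2,-1],"rot": [0,0,0]},{"grip": 0,"linear": [19,2,-1],"rot": [0,0,0]},{"grip": 0,"linear": [23,2,-1],"rot": [0,0,0]},{"grip": 0,"linear": [27,2,0],"rot": [0,0,0]}])

```text
clock: 19.25
position: [552.9, 3.3, 162.6]
ee_rot: [0.753, -0.658, 0.002, -0.004]
contact_force: [3.1, 6.3, -0.2]
gripper_width: -0.1
grasp_force: 3.3
```

Request:
arm_command(rows=[{"grip": 0,"linear": [4,0,2],"rot": [0,0,0]},{"grip": 0,"linear": [8,0,4],"rot": [0,0,0]},{"grip": 0,"linear": [12,0,6],"rot": [0,0,0]},{"grip": 0,"linear": [15,0,8],"rot": [0,0,0]}])

```text
clock: 19.75
position: [554.9, -12.0, 155.2]
ee_rot: [0.753, -0.658, 0.002, -0.004]
contact_force: [1.2, 6.0, 2.6]
gripper_width: 0.3
grasp_force: 2.9
```

```bash
python3 - <<'E'
from h import *
st();cur(1)
lev(1,[arc(t) for t in(1.0,.8,.6,.45,.35,.27)])
p,P=shot("side")
f=np.array(p["frame"])[160:310,260:460];a=cv2.resize(f,(800,600),interpolation=cv2.INTER_CUBIC)
cv2.imwrite("pics/s7c.png",cv2.cvtColor(a,cv2.COLOR_RGB2BGR))
E
```

```text
{'clock': 19.75, 'joints': [0.27, 0.331, -0.279, -0.001, -0.952, -0.135], 'position': [554.925, -12.006, 155.189], 'ee_rot': [0.753, -0.658, 0.002, -0.004], 'contact_force': [1.216, 5.974, 2.592], 'gripper_width': 0.267, 'grasp_force': 2.892}
rack x 2.2 s 27.0 z 155.2
(np.float64(20.3), np.float64(159.1)) lin [-6.7, 2.1, -3.9] rot [-0.008, 0.002, 0.0] yaw now -82.33
(np.float64(27.4), np.float64(154.3)) lin [0.4, 2.2, 0.9] rot [-0.008, 0.002, 0.0] yaw now -82.33
(np.float64(33.5), np.float64(148.2)) lin [6.5, 2.2, 7.0] rot [-0.008, 0.002, 0.0] yaw now -82.33
(np.float64(37.2), np.float64(142.9)) lin [10.2, 2.3, 12.3] rot [-0.008, 0.002, 0.0] yaw now -82.33
(np.float64(39.2), np.float64(139.0)) lin [12.2, 2.3, 16.1] rot [-0.008, 0.002, 0.0] yaw now -82.33
(np.float64(40.5), np.float64(135.8)) lin [13.5, 2.3, 19.3] rot [-0.008, 0.002, 0.0] yaw now -82.33
```

View pics/s7c.png

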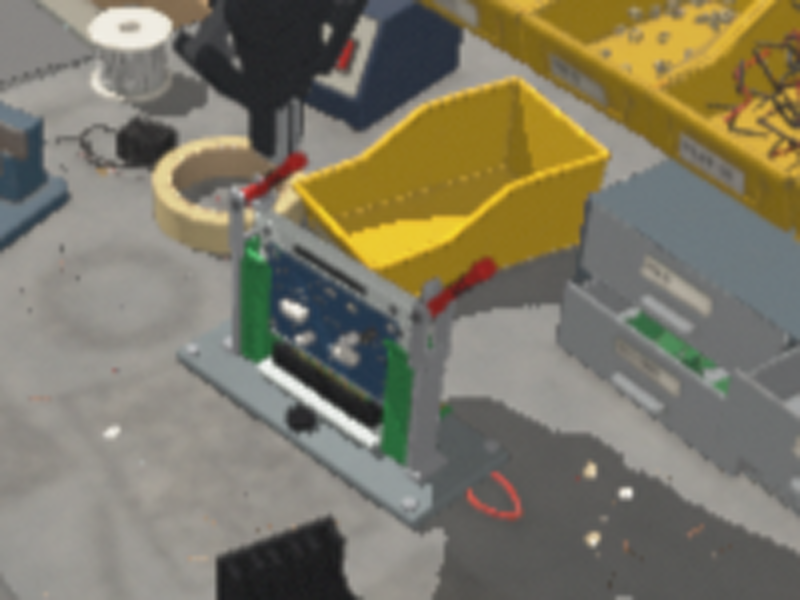

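The left lever follows the finger and is about two thirds over, with its handle at (275,175) in the crop. The card stays in the guides and the right lever is still open. I'll press on along the arc.

Request:
arm_command(rows=[{"grip": 0,"linear": [3,1,3],"rot": [0,0,0]},{"grip": 0,"linear": [6,1,6],"rot": [0,0,0]},{"grip": 0,"linear": [8,1,9],"rot": [0,0,0]},{"grip": 0,"linear": [10,1,12],"rot": [0,0,0]}])

```text
clock: 20.3
position: [556.2, -22.0, 144.8]
ee_rot: [0.753, -0.658, 0.003, -0.004]
contact_force: [0.3, 6.7, 9.7]
gripper_width: 0.0
grasp_force: 6.0
```

Request:
arm_command(rows=[{"grip": 0,"linear": [1,0,2],"rot": [0,0,0]},{"grip": 0,"linear": [2,0,4],"rot": [0,0,0]}])

```text
clock: 20.55
position: [556.6, -24.2, 141.2]
ee_rot: [0.753, -0.658, 0.003, -0.004]
contact_force: [-0.5, 5.5, 11.7]
gripper_width: 0.0
grasp_force: 6.3
```

```bash
python3 - <<'E'
from h import *
st();cur(1)
E
```

```text
{'clock': 20.55, 'joints': [0.248, 0.348, -0.294, 0.001, -0.918, -0.113], 'position': [556.581, -24.197, 141.231], 'ee_rot': [0.753, -0.658, 0.003, -0.004], 'contact_force': [-0.518, 5.519, 11.711], 'gripper_width': 0.004, 'grasp_force': 6.27}
rack x 2.2 s 39.3 z 141.2
```

Request:
arm_command(rows=[{"grip": 0,"linear": [0.6,0,1.5],"rot": [0,0,0]},{"grip": 0,"linear": [1,0,3],"rot": [0,0,0]}])

```text
clock: 20.8
position: [556.7, -25.5, 138.5]
ee_rot: [0.753, -0.658, 0.003, -0.004]
contact_force: [-0.6, 3.7, 11.7]
gripper_width: 0.0
grasp_force: 6.5
```

Request:
arm_command(rows=[{"grip": 0,"linear": [0.3,0,1.5],"rot": [0,0,0]}])

```text
clock: 20.92
position: [556.9, -26.1, 137.2]
ee_rot: [0.753, -0.658, 0.004, -0.004]
contact_force: [0.3, 3.8, 12.1]
gripper_width: 0.1
grasp_force: 6.4
```

Request:
arm_command(rows=[{"grip": 0,"linear": [0.2,0,1],"rot": [0,0,0]}])

```text
clock: 21.05
position: [556.9, -26.4, 136.3]
ee_rot: [0.753, -0.658, 0.004, -0.004]
contact_force: [-0.6, 2.2, 12.1]
gripper_width: 0.3
grasp_force: 6.4
```

Request:
arm_command(rows=[{"grip": 0,"linear": [0.2,0,1],"rot": [0,0,0]}])

```text
clock: 21.18
position: [556.9, -26.8, 135.3]
ee_rot: [0.753, -0.658, 0.004, -0.004]
contact_force: [-1.0, 3.0, 12.8]
gripper_width: -0.1
grasp_force: 6.6
```

Request:
arm_command(rows=[{"grip": 0,"linear": [0.2,0,1],"rot": [0,0,0]}])

```text
clock: 21.3
position: [557.0, -27.0, 134.6]
ee_rot: [0.753, -0.658, 0.004, -0.004]
contact_force: [-1.8, 2.6, 16.0]
gripper_width: 0.0
grasp_force: 8.7
```

Request:
arm_command(rows=[{"grip": 0,"linear": [0,0,1],"rot": [0,0,0]}])

```text
clock: 21.42
position: [557.1, -27.0, 134.4]
ee_rot: [0.753, -0.658, 0.004, -0.004]
contact_force: [-3.1, 2.9, 21.5]
gripper_width: -0.1
grasp_force: 10.5
```

The left lever has reached its stop: the force climbs to 21 N and the position has stalled. Up and over to the right lever.

```bash
python3 - <<'E'
from h import *
lev(-1,[(-54,225),(-54,152)])
E
```

```text
(-54, 225) lin [169.9, 1.6, -90.4] rot [-0.011, -0.001, 0.002] yaw now -82.24
(-54, 152) lin [169.8, 2.5, -17.4] rot [-0.011, -0.001, 0.002] yaw now -82.24
```

Request:
arm_command(rows=[{"grip": 0,"linear": [0,0,-40],"rot": [0,0,0]},{"grip": 0,"linear": [0,0,-90],"rot": [0,0,0]},{"grip": 0,"linear": [60,2,-90],"rot": [0,0,0]},{"grip": 0,"linear": [120,2,-90],"rot": [0,0,0]},{"grip": 0,"linear": [170,2,-90],"rot": [0,0,0]},{"grip": 0,"linear": [170,2,-88],"rot": [0,0,0]},{"grip": 0,"linear": [170,2,-50],"rot": [0,0,0]},{"grip": 0,"linear": [170,2,-17],"rot": [0,0,0]},{"grip": 0,"linear": [170,2,-17],"rot": [0,0,0]}])

```text
clock: 22.55
position: [571.7, -195.5, 143.4]
ee_rot: [0.753, -0.658, -0.003, 0.002]
contact_force: [-0.4, -0.1, 1.3]
gripper_width: -0.1
grasp_force: 0.0
```

```bash
python3 - <<'E'
from h import *
st();cur(-1)
lev(-1,[arc(t) for t in(2.2,1.9,1.6,1.4,1.2,1.0,.8)])
E
```

```text
{'clock': 22.55, 'joints': [-0.062, 0.426, -0.161, -0.001, -0.989, 0.196], 'position': [571.727, -195.515, 143.383], 'ee_rot': [0.753, -0.658, -0.003, 0.002], 'contact_force': [-0.395, -0.061, 1.326], 'gripper_width': -0.112, 'grasp_force': 0.0}
rack x -5.6 s -53.1 z 143.4
(np.float64(-37.6), 152) lin [-15.6, -5.6, -8.6] rot [0.006, 0.002, -0.0] yaw now -82.37
(np.float64(-23.2), 152) lin [-30.0, -5.6, -8.6] rot [0.006, 0.002, -0.0] yaw now -82.37
(np.float64(-6.7), 152) lin [-46.5, -5.5, -8.6] rot [0.006, 0.002, -0.0] yaw now -82.37
(np.float64(3.9), np.float64(164.0)) lin [-57.1, -5.5, -20.5] rot [0.006, 0.002, -0.0] yaw now -82.37
(np.float64(12.3), np.float64(162.3)) lin [-65.5, -5.5, -18.9] rot [0.006, 0.002, -0.0] yaw now -82.37
(np.float64(20.3), np.float64(159.1)) lin [-73.5, -5.5, -15.6] rot [0.006, 0.002, -0.0] yaw now -82.37
(np.float64(27.4), np.float64(154.3)) lin [-80.6, -5.5, -10.8] rot [0.006, 0.002, -0.0] yaw now -82.37
```

Request:
arm_command(rows=[{"grip": 0,"linear": [-6,-5,-9],"rot": [0,0,0]},{"grip": 0,"linear": [-12,-5.5,-9],"rot": [0,0,0]},{"grip": 0,"linear": [-18,-5.5,-9],"rot": [0,0,0]},{"grip": 0,"linear": [-23,-5.5,-9],"rot": [0,0,0]}])

```text
clock: 23.05
position: [577.8, -175.2, 158.0]
ee_rot: [0.753, -0.658, 0.004, 0.001]
contact_force: [-0.5, -14.3, 8.0]
gripper_width: 0.4
grasp_force: 6.8
```

Request:
arm_command(rows=[{"grip": 0,"linear": [-6,0,0],"rot": [0,0,0]},{"grip": 0,"linear": [-12,0,-3],"rot": [0,0,0]},{"grip": 0,"linear": [-18,0,-7],"rot": [0,0,0]}])

```text
clock: 23.42
position: [575.5, -156.8, 164.8]
ee_rot: [0.753, -0.658, 0.004, -0.001]
contact_force: [2.7, -6.3, 0.3]
gripper_width: 0.1
grasp_force: 3.1
```

```bash
python3 - <<'E'
from h import *
st();cur(-1)
lev(-1,[arc(t) for t in(1.4,1.2,1.0,.8,.6)])
E
```

```text
{'clock': 23.425, 'joints': [0.007, 0.387, -0.166, 0.005, -1.011, 0.124], 'position': [575.493, -156.82, 164.796], 'ee_rot': [0.753, -0.658, 0.004, -0.001], 'contact_force': [2.665, -6.319, 0.269], 'gripper_width': 0.076, 'grasp_force': 3.116}
rack x 3.3 s -15.3 z 164.8
(np.float64(3.9), np.float64(164.0)) lin [-19.2, 3.3, 0.7] rot [-0.006, -0.005, -0.0] yaw now -82.36
(np.float64(12.3), np.float64(162.3)) lin [-27.6, 3.3, 2.3] rot [-0.006, -0.005, -0.0] yaw now -82.36
(np.float64(20.3), np.float64(159.1)) lin [-35.6, 3.3, 5.5] rot [-0.006, -0.005, -0.0] yaw now -82.36
(np.float64(27.4), np.float64(154.3)) lin [-42.7, 3.3, 10.3] rot [-0.006, -0.005, -0.0] yaw now -82.36
(np.float64(33.5), np.float64(148.2)) lin [-48.9, 3.4, 16.4] rot [-0.006, -0.005, -0.0] yaw now -82.36
```

Same state as the left lever had, so I follow the mirrored path.

Request:
arm_command(rows=[{"grip": 0,"linear": [-5,1,0],"rot": [0,0,0]},{"grip": 0,"linear": [-10,2,1],"rot": [0,0,0]},{"grip": 0,"linear": [-15,2,1],"rot": [0,0,0]},{"grip": 0,"linear": [-19,2,1],"rot": [0,0,0]},{"grip": 0,"linear": [-23,2,1],"rot": [0,0,0]},{"grip": 0,"linear": [-27,2,2],"rot": [0,0,0]},{"grip": 0,"linear": [-31,2,4],"rot": [0,0,0]},{"grip": 0,"linear": [-35,2,6],"rot": [0,0,0]},{"grip": 0,"linear": [-39,2,8],"rot": [0,0,0]},{"grip": 0,"linear": [-42,2,10],"rot": [0,0,0]}])

```text
clock: 24.68
position: [567.8, -114.6, 154.1]
ee_rot: [0.753, -0.658, 0.003, -0.001]
contact_force: [0.9, -6.0, 4.9]
gripper_width: 0.0
grasp_force: 3.5
```

```bash
python3 - <<'E'
from h import *
st();cur(-1)
lev(-1,[arc(t) for t in(.8,.6,.45,.35,.27)])
E
```

```text
{'clock': 24.675, 'joints': [0.082, 0.371, -0.222, 0.004, -0.973, 0.05], 'position': [567.8, -114.586, 154.134], 'ee_rot': [0.753, -0.658, 0.003, -0.001], 'contact_force': [0.904, -5.97, 4.871], 'gripper_width': 0.037, 'grasp_force': 3.451}
rack x 1.3 s 27.6 z 154.1
(np.float64(27.4), np.float64(154.3)) lin [0.2, 1.3, -0.2] rot [-0.005, -0.003, 0.001] yaw now -82.32
(np.float64(33.5), np.float64(148.2)) lin [-5.9, 1.3, 5.9] rot [-0.005, -0.003, 0.001] yaw now -82.32
(np.float64(37.2), np.float64(142.9)) lin [-9.7, 1.3, 11.2] rot [-0.005, -0.003, 0.001] yaw now -82.32
(np.float64(39.2), np.float64(139.0)) lin [-11.7, 1.3, 15.1] rot [-0.005, -0.003, 0.001] yaw now -82.32
(np.float64(40.5), np.float64(135.8)) lin [-13.0, 1.3, 18.2] rot [-0.005, -0.003, 0.001] yaw now -82.32
```

Request:
arm_command(rows=[{"grip": 0,"linear": [-3,0,3],"rot": [0,0,0]},{"grip": 0,"linear": [-6,0,6],"rot": [0,0,0]},{"grip": 0,"linear": [-8,0,9],"rot": [0,0,0]},{"grip": 0,"linear": [-10,0,12],"rot": [0,0,0]},{"grip": 0,"linear": [-11,0,14],"rot": [0,0,0]},{"grip": 0,"linear": [-12,0,15.5],"rot": [0,0,0]}])

```text
clock: 25.42
position: [566.4, -102.7, 140.4]
ee_rot: [0.753, -0.658, 0.003, -0.001]
contact_force: [-2.2, -4.7, 11.7]
gripper_width: 0.0
grasp_force: 6.2
```

Request:
arm_command(rows=[{"grip": 0,"linear": [-0.3,0,1.2],"rot": [0,0,0]}])

```text
clock: 25.55
position: [566.3, -102.2, 139.2]
ee_rot: [0.753, -0.658, 0.003, -0.001]
contact_force: [-2.7, -2.8, 13.2]
gripper_width: -0.1
grasp_force: 6.5
```

Request:
arm_command(rows=[{"grip": 0,"linear": [-0.2,0,1],"rot": [0,0,0]}])

```text
clock: 25.68
position: [566.3, -101.8, 138.3]
ee_rot: [0.753, -0.658, 0.003, -0.001]
contact_force: [-3.0, -2.1, 13.2]
gripper_width: 0.0
grasp_force: 6.7
```

Request:
arm_command(rows=[{"grip": 0,"linear": [-0.2,0,1],"rot": [0,0,0]}])

```text
clock: 25.8
position: [566.2, -101.4, 137.4]
ee_rot: [0.753, -0.658, 0.003, -0.001]
contact_force: [-3.0, -0.7, 14.6]
gripper_width: 0.2
grasp_force: 7.0
```

Request:
arm_command(rows=[{"grip": 0,"linear": [-0.2,0,1],"rot": [0,0,0]}])

```text
clock: 25.92
position: [566.2, -101.0, 136.4]
ee_rot: [0.753, -0.658, 0.003, -0.001]
contact_force: [-3.0, -0.6, 13.6]
gripper_width: -0.2
grasp_force: 6.6
```

Request:
arm_command(rows=[{"grip": 0,"linear": [-0.2,0,1],"rot": [0,0,0]}])

```text
clock: 26.05
position: [566.1, -100.7, 135.4]
ee_rot: [0.753, -0.658, 0.003, -0.001]
contact_force: [-3.0, 0.0, 15.5]
gripper_width: 0.1
grasp_force: 6.7
```

Request:
arm_command(rows=[{"grip": 0,"linear": [0,0,1],"rot": [0,0,0]}])

```text
clock: 26.18
position: [566.1, -100.4, 134.5]
ee_rot: [0.753, -0.658, 0.003, -0.001]
contact_force: [-3.9, 1.3, 14.9]
gripper_width: -0.3
grasp_force: 7.4
```

Request:
arm_command(rows=[{"grip": 0,"linear": [0,0,1],"rot": [0,0,0]}])

```text
clock: 26.3
position: [566.2, -100.3, 134.2]
ee_rot: [0.753, -0.658, 0.003, -0.001]
contact_force: [-5.3, 2.7, 21.9]
gripper_width: -0.3
grasp_force: 9.8
```

Request:
arm_command(rows=[{"grip": 0,"linear": [0,0,0.7],"rot": [0,0,0]}])

```text
clock: 26.42
position: [566.2, -100.3, 134.2]
ee_rot: [0.753, -0.658, 0.003, -0.001]
contact_force: [-7.1, 3.3, 22.9]
gripper_width: -0.1
grasp_force: 10.7
```

At the stop. I'll retreat upward and check.

Request:
arm_command(rows=[{"grip": 0,"linear": [0,0,-40],"rot": [0,0,0]},{"grip": 0,"linear": [0,0,-90],"rot": [0,0,0]},{"grip": 0,"linear": [-40,60,-110],"rot": [0,0,0]},{"grip": 0,"linear": [-60,110,-110],"rot": [0,0,0]},{"grip": 0,"linear": [-60,110,-110],"rot": [0,0,0]},{"grip": 0,"linear": [-60,110,-110],"rot": [0,0,0]}])

```text
clock: 27.18
position: [447.7, -55.2, 239.3]
ee_rot: [0.753, -0.658, 0.001, -0.001]
contact_force: [-0.2, 0.7, 0.2]
gripper_width: 0.1
grasp_force: 0.0
```

```bash
python3 - <<'E'
from h import *
st();p,P=shot("side");w,_=shot("wrist")
a=cv2.resize(np.array(p["frame"])[180:300,270:430],(640,480),interpolation=cv2.INTER_CUBIC)
b=np.array(w["frame"]);b=cv2.resize(b,(400,300));a=cv2.resize(a,(400,300))
cv2.imwrite("pics/f.png",cv2.cvtColor(np.hstack([a,b]),cv2.COLOR_RGB2BGR))
E
```

```text
{'clock': 27.175, 'joints': [0.24, 0.076, -0.383, 0.0, -1.109, -0.106], 'position': [447.681, -55.218, 239.305], 'ee_rot': [0.753, -0.658, 0.001, -0.001], 'contact_force': [-0.205, 0.748, 0.221], 'gripper_width': 0.147, 'grasp_force': 0.0}
```

View pics/f.png

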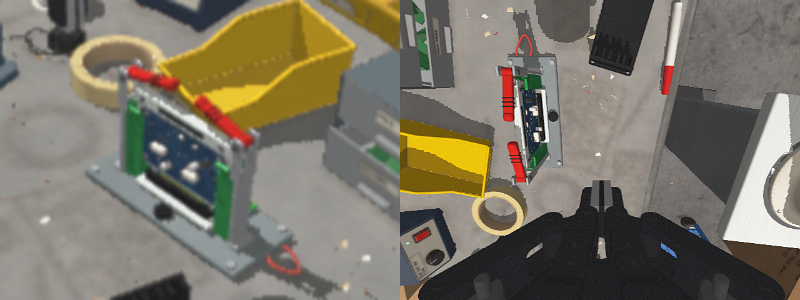

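Both levers lie closed over the card (left crop, near (150,78) and (225,120)) at matching stop heights. The card is seated upright and the tool is clear, so I hand in.

```bash
python3 -c "
from bench import job
print(job.job_done())"
```

```text
the job is handed in; nothing more can be done
None
```

I moved the card from the stand into the rack's guides, pressed it just onto the contacts, released it, closed both levers to their stops (about 23 N at most) and handed the job in; the last pictures show the card upright and both levers closed, but hand-in returned no verdict.

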